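# Fit, lock and switch on the shelf lamp

### The arm

A 6-joint arm with a two-finger parallel gripper is mounted at the origin on the work surface. World frame = base frame: x ahead of the robot, y to its left, z up, the work surface at z = 0. Lengths are in mm, angles in rad, forces in N, time in s.
With the tool pointing down it reaches from about 275 to 750 mm from the base axis. Payload 10.2 kg.
Tool frame: the origin (TCP) lies midway between the tips of the shut fingers; the grasp point (between the pads) lies 19 mm behind it; z points along the fingers, y is the direction in which the jaws open and shut (so a half turn about z gives the same grasp; the last joint's range is limited). The gripper opens to 85 mm and grips with 20 to 120 N. Pads are 22 mm wide; open, the fingers measure 114 mm over their backs; the gripper's body (76 mm by 85 mm) begins 54 mm behind the grasp point. The pads swing forward as they close: fully open they stand 13 mm farther back than shut.
Start: joints at [0.977, 0.313, 1.498, -0, 1.331, -0.223], TCP at [190.253, 489.321, 231.294] pointing down, gripper open.
Joint ranges: [-2.94, 2.94], [-0.97, 2.17], [0.19, 2.56], [-1.23, 4.37], [0.02, 3.11], [-2.88, 2.88]. Speed limits (rad/s): [2.39, 2.39, 3.01, 3.14, 3.14, 3.14].

### API

Orientations are given as a unit quaternion [w, x, y, z].
In Python, from rig import sense, optics, ctrl gives the robot as it stands.
- The arm moves only by the tool play_rows, never from a script. Its argument "plan" is a list of rows, each a list of 7 numbers: the shift along the world's x, y, z in mm, then the turn, a rotation vector about the world's x, y, z in rad, then the opening, from -1 (shut) to 1 (fully open), so that 0 is half open. A call has 1 to 5 rows; each row shifts and turns the pose as measured when the row begins; what a row does not reach is not made up. A row lasts 1/12 s, in which the tool goes at most 41.7 mm and 7.16 degrees, less where a joint would pass 70% of its speed; a pose out of reach is approached as far as the arm can. A call is refused whole if a number of a shift passes 41.7 or a number of a turn 0.125, either way. A call with a gripper value outside its range is refused whole. The fingers move at their own pace and stop on an object; "grip_force" is the grip in N (left out, the last holds). Time passes only in rows, so rows that do not move let the fingers close. It gives the time, the measured TCP pose, the force and the opening at its end, in the units of the state.
- sense(): the state, without advancing time (a new reading comes with each control period).
- optics.capture(name): name is "scene" or "top" or "wrist"; returns a dict with "img" (420x560x3 uint8, blue, green, red), "fx", "fy", "cx", "cy" (pixels), "dist" ([k1, k2, p1, p2, k3] as OpenCV has them; the pictures are not rectified), "world_to_cam" (4x4, takes a point from world to camera coordinates). Camera axes: x right, y up, looking along -z (the intrinsics and any distortion apply to the point x, -y, -z); pixel columns grow to the right and rows downward; lengths in mm; the calibration is good to about 2 mm. A picture is of the moment at which its call begins. There is no depth.
- ctrl.finish_job(): hands the job in, once; it reports no verdict.
The state is a dict: "time_s": time; "joints": joint angles; "dq": joint speeds; "tau": joint torques, N m; "eef_pos": TCP position; "ee_rot": TCP orientation; "force": force on the tool from outside, world axes, zero at the start; "wrist_torque": the same for the moment, N m; "grip_width": opening from 0.0 (shut) to 1.0 (fully open).
Only numpy, scipy, OpenCV 4.12 (cv2) and the standard library are available. Lean on these libraries where they do the work, as an engineer would, in place of code of your own. Each camera call takes 0.05 s, during which the arm holds its last target. There are 200 camera calls.

### The job

Set up the shelf lamp: lift the lamp wand out of its slanted charging rest and lower it gently, metal foot down and without dropping it, into the holder cup of the lamp base so that it stands upright on the cup's floor, and let go. Then turn the black locking knob on the base clockwise until it clicks past its detent and stays over, and last of all flip the chrome toggle over to its green dot. Leave the other things on the shelf where they are.

Things in the scene. Friction and masses are not known exactly. Their poses are not given: they have to be found in the camera images.
- wand: Lamp wand: round rod 200 mm long, 120 g; aluminium foot (24 mm diameter, lowest 62 mm, heavy end), white tube (23 mm), orange cap (24 mm, topmost 35 mm). Origin: centre of the foot's end face; z along the rod to the cap. At the start it stands loosely in the rest's tube, leaning about 30 degrees, cap up and to the robot's right; the upper 130 mm stick out: grip it near the cap.
- rest: Fixed grey charging rest, plate 130 x 90 mm and 14 mm high, with a black tube (39 mm outside, 29 mm inside diameter, 72 mm long, 66 mm deep) leaning 30 degrees from vertical towards the rest's own -x. Origin: centre of the plate's underside, z up. Highest point of the tube 102 mm.
- lamp_base: Fixed dark wooden lamp base 110 x 250 x 20 mm (x, y, z). Origin: centre of its underside, z up. The holder cup stands at its y = +75 mm, the locking knob at y = -75 mm. Between them a small brass spring-plunger housing beside the knob, 36 mm above the shelf, 35 to 65 mm from the knob's axis towards the base's (-x, +y).
- cup_floor (a point): Centre of the holder cup's inner floor, 26 mm above the shelf; z up. The aluminium cup is 30 mm in inside diameter (3 mm of play round the wand's foot), 56 mm deep, flaring to about 40 mm inside in the top 10 mm; outside diameter 40 mm, 50 mm at the rim.
- cup_mouth (a point): Centre of the holder cup's mouth, 82 mm above the shelf.
- lock_grip (a point): On the axis of the black locking knob at the height to grip it, 57 mm above the shelf. The grip is an upright bar 42 mm long, 14 mm thick, top at 64 mm, on a disc of 44 mm diameter whose top is at 34 mm. The point's x runs along the bar and turns with it; z up. At the start (joint 0) the bar lies along the lamp base's x axis.
- lock (a joint): Turn of the locking knob, rad: 0 unlocked, grows clockwise from above, stop at 1.10. Loose turning (0.03 N m) up to about 0.3, then a spring detent that takes about 0.2 N m; its top is at 0.55. Past it the knob snaps on by itself to about 0.8 and stays; let go before the top it is pushed back. Locked is above 0.7.
- toggle_tip (a point): Centre of the round tip (13 mm ball) of the chrome toggle; moves with it. The toggle is 45 mm long, 9 mm thick and pivots about the switch box's y axis at the centre of the box's top, 30 mm above the shelf; the tip is about 69 mm above the shelf at either end of its swing.
- toggle (a joint): Toggle angle, rad: 0 off (leaning 0.5 rad towards the box's -x, the red dot), 1.0 on (leaning 0.5 rad towards its +x, the green dot). It stays where it is left; on is above 0.85. It takes about 1.5 to 3 N to push.
- switch_box: Fixed white switch box 80 x 60 x 30 mm (x, y, z) with the chrome toggle on top, a red dot at its -x end and a green dot at its +x end. Origin: centre of its underside, z up.
- kettlebell: Grey kettlebell, 132 mm wide, 199 mm high, 4 kg; origin: centre of its underside. Bystander.
- pushup_handle: Blue push-up handle, 120 x 206 x 122 mm; origin: centre of its underside. Bystander.
- key_tray: Steel key tray with keys, 120 x 160 x 18 mm; origin: centre of its underside. Bystander.
- shaker: Green shaker cup with a black lid, 94 mm wide, 177 mm high; origin: centre of its underside. Bystander.
- shoe_brush: Shoe brush, wooden back on black bristles, 50 x 150 x 48 mm; origin: centre of its underside. Bystander.
- glasses_case: Red glasses case, 65 x 160 x 45 mm; origin: centre of its underside. Bystander.
- polish_tin: Round steel shoe polish tin with a yellow lid, 78 mm wide, 25 mm high; origin: centre of its underside. Bystander.
There are look-alikes about, which are no part of the job. Of the things like the switch_box, leave any that is turquoise or yellow; of the rest the larger one is meant.

How it is judged:
By the outcome, as a careful person would: the job done as asked, in the order asked, and still so for the second after the job is handed in, with the robot touching nothing.
It also fails if it takes over 67 s, if anything falls off the work surface, if the arm or the gripper's body presses on something with over 40 N, if the wrist force passes 120 N, or if a joint passes its speed limit or range.

## Working session

There is one attempt and no reset: what is moved stays moved. The work goes in short steps, Python scripts to look and compute and a tool call to move; the robot and the scene stay as the last step left them, time stands still between calls to the robot, and variables do not carry over. Pictures are saved under pics/ and viewed, about 8 in all and at most 12, crops included, and the job is handed in when it is done.

Besides the shell and the picture viewer there is one more tool, called as name(argument=value, ...) on one line, values as JSON. play_rows: Moves the arm, as the interface text tells. Its arguments: {"type":"object","properties":{"plan":{"type":"array"},"grip_force":{"type":"number"}},"required":["plan"]}

```bash
mkdir -p pics; cat > h.py <<'E'
import numpy as np, cv2, json
from rig import sense, optics, ctrl
def cap(n, f=None):
    c=optics.capture(n)
    if f: cv2.imwrite('pics/'+f,c['img'])
    return c
def K(c): return np.array([[c['fx'],0,c['cx']],[0,c['fy'],c['cy']],[0,0,1.]])
def ray(c,uv):
    p=cv2.undistortPoints(np.array([[uv]],float),K(c),np.array(c['dist'],float))[0,0]
    M=np.array(c['world_to_cam']); R=M[:3,:3]; t=M[:3,3]
    d=R.T@np.array([p[0],-p[1],-1.]); return -R.T@t, d/np.linalg.norm(d)
def onz(c,uv,z):
    o,d=ray(c,uv); return o+d*(z-o[2])/d[2]
def tri(c1,u1,c2,u2):
    o1,d1=ray(c1,u1);o2,d2=ray(c2,u2)
    s=np.linalg.lstsq(np.c_[d1,-d2],o2-o1,rcond=None)[0]
    a=o1+s[0]*d1;b=o2+s[1]*d2; return (a+b)/2,np.linalg.norm(a-b)
def proj(c,P):
    M=np.array(c['world_to_cam']);q=M[:3,:3]@np.array(P,float)+M[:3,3]
    return cv2.projectPoints(np.array([[q[0],-q[1],-q[2]]]),np.zeros(3),np.zeros(3),K(c),np.array(c['dist'],float))[0][0,0]
E
python3 - <<'E'
from h import *
import pickle
a=cap('scene','s0.png');b=cap('top','t0.png')
pickle.dump((a,b),open('c0.pkl','wb'))
for c in(a,b):
    M=np.array(c['world_to_cam']);print(-M[:3,:3].T@M[:3,3],c['fx'],c['dist'])
print(sense())
# stacked view
cv2.imwrite('pics/st0.png',cv2.resize(np.vstack([a['img'],b['img']]),None,fx=.7,fy=.7))
E
```

```text
[1167.94162568 -636.10761671  753.02536047] 473.66439901438304 [-0.03691973  0.          0.          0.          0.        ]
[ 429.06970736   57.17006747 1148.73759418] 433.183479302029 [-0.06941267  0.          0.          0.          0.        ]
{'time_s': 0.1, 'joints': array([ 9.76571209e-01,  3.13386644e-01,  1.49832421e+00, -1.73387644e-05,
        1.33098858e+00, -2.23388547e-01]), 'dq': array([-0.00078849, -0.00083895, -0.00241757,  0.00026571,  0.00251797,
        0.00104929]), 'tau': array([ 3.48089503e-03, -4.12901330e+01, -2.60140586e+01, -1.48165323e-04,
        3.02102977e-03, -1.09630031e-05]), 'eef_pos': array([190.14438164, 489.12703632, 230.80997865]), 'ee_rot': array([-2.12254528e-04,  1.84355609e-01,  9.82859452e-01, -5.11135766e-04]), 'force': array([-0.22970459, -0.69409794, -0.37828697]), 'wrist_torque': array([ 0.04377898, -0.00101173,  0.06308596]), 'grip_width': 1.0020580149924112}
```

View pics/s0.png

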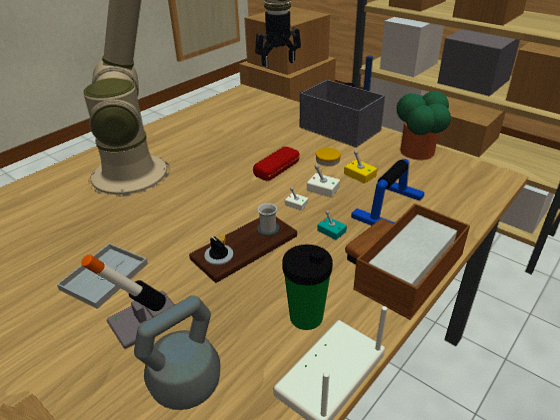

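View pics/t0.png

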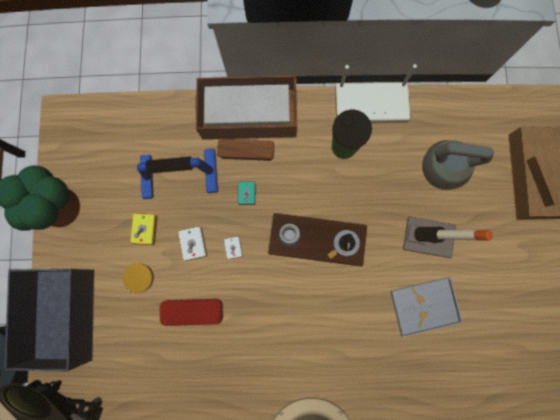

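The two views show the wand with its orange cap at top (483,235) and scene (93,263). The lamp base is at top (318,240), with its cup at (290,232) and its knob at (347,242). Boxes that could be taken for the switch:

| Box | top | scene |
|---|---|---|
| white, larger | (192,243) | (323,183) |
| white, small | (233,247) | (296,200) |
| yellow | (143,229) | – |
| turquoise | (247,193) | – |

By the description I choose the larger white one and check it in a close crop.

```bash
python3 - <<'E'
from h import *
import pickle
a,b=pickle.load(open('c0.pkl','rb'))
def cr(c,x,y,w,h,W,H): return cv2.resize(c['img'][y:y+h,x:x+w],(W,H),interpolation=cv2.INTER_CUBIC)
r1=np.hstack([cr(b,170,215,80,60,400,300),cr(a,275,160,80,60,400,300)])
r2=np.hstack([cr(b,260,205,115,69,400,240),cr(a,185,195,115,86,400,240)])
cv2.imwrite('pics/crop.png',np.vstack([r1,r2]))
def comp(c,lo,hi,x,y,w,h,n):
    hs=cv2.cvtColor(c['img'][y:y+h,x:x+w],cv2.COLOR_BGR2HSV)
    m=cv2.inRange(hs,np.array(lo),np.array(hi))
    k,l,s,ce=cv2.connectedComponentsWithStats(m)
    for i in range(1,k):
        if s[i,4]>8:
            cn=cv2.findContours((l==i).astype(np.uint8),0,1)[0][0]+[x,y]
            print(n,s[i,4],(ce[i]+[x,y]).round(1),cv2.minAreaRect(cn.astype(np.float32)))
comp(b,(3,150,80),(15,255,255),455,220,50,30,'cap top')
comp(a,(3,150,80),(15,255,255),70,245,60,50,'cap scene')
comp(b,(0,0,120),(180,60,255),170,215,40,55,'box top')
comp(b,(45,80,50),(85,255,255),170,215,40,55,'green top')
comp(b,(0,120,80),(10,255,255),170,215,40,55,'red top')
comp(a,(45,80,50),(85,255,255),300,165,45,40,'green sc')
comp(a,(0,120,80),(10,255,255),300,165,45,40,'red sc')
comp(b,(0,0,110),(180,60,255),270,215,30,35,'cup top')
comp(b,(0,0,110),(180,60,255),325,222,40,40,'knob top')
comp(b,(0,0,0),(180,255,75),262,205,112,65,'base top')
E
```

```text
cap top 170 [483.2 234.5] ((483.0, 234.5), (9.0, 18.0), 90.0)
cap scene 260 [ 92.4 263. ] ((92.60000610351562, 263.3000183105469), (22.807889938354492, 13.416407585144043), 26.56505012512207)
box top 695 [191.4 243.1] ((191.32693481445312, 243.13462829589844), (30.98634910583496, 23.33782196044922), 78.69007110595703)
cup top 251 [289.5 233.7] ((289.0, 233.0), (18.0, 18.0), 90.0)
knob top 241 [345.9 242.8] ((346.0, 242.5), (25.0, 24.0), 90.0)
base top 2654 [315.  238.9] ((317.6016540527344, 239.23040771484375), (93.4712905883789, 40.10455322265625), 7.523820877075195)
base top 203 [346.6 242.1] ((346.5, 242.0), (16.0, 15.0), 90.0)
```

View pics/crop.png

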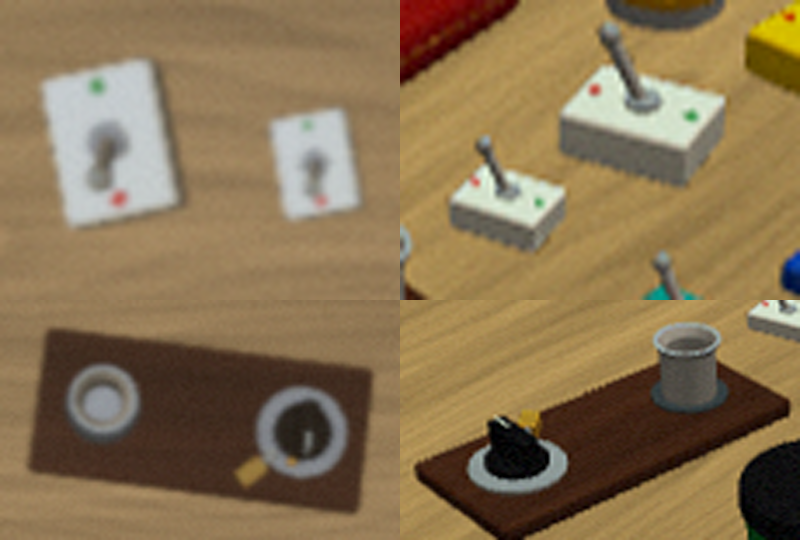

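The crop confirms that the larger white box is at top (191,243). Its green dot is on the far side (+x) and its toggle leans to red (−x). Next I compute positions.

```bash
python3 - <<'E'
from h import *
import pickle
a,b=pickle.load(open('c0.pkl','rb'))
np.set_printoptions(precision=1,suppress=True)
# from crops: scale top boxes x5, scene x5 ; base crop top 115->400
T=lambda u,v:(170+u/5,215+v/5)
S=lambda u,v:(275+u/5,160+v/5)
k=115/400
TB=lambda u,v:(260+u*k,205+v*69/240)
SB=lambda u,v:(185+u*k,195+v*86/240)
print('cap',tri(b,(483.2,234.5),a,(92.4,263.)))
g=onz(b,T(97,86),30);r=onz(b,T(119,198),30);print('green',g,'red',r,'mid',(g+r)/2,np.degrees(np.arctan2(*(g-r)[[1,0]])))
g2=onz(a,S(691,116),30) if 0 else onz(a,(275+(691-400)/5,160+116/5),30);r2=onz(a,(275+(595-400)/5,160+90/5),30);print('scene green',g2,'red',r2,(g2+r2)/2)
print('tip',tri(b,T(98,182),a,(275+(609-400)/5,160+33/5)))
print('cup mouth top',onz(b,TB(103,401-300),82),'scene',onz(a,SB(687-400,340-300),82))
print('knob plate top',onz(b,TB(302,433-300),22),'scene',onz(a,SB(518-400,464-300),22))
cs=[TB(50,28),TB(372,70),TB(357,512-300),TB(28,468-300)]
C=np.array([onz(b,p,20) for p in cs]);print(C,C.mean(0));
d=C[0]+C[3]-C[1]-C[2];print('base y dir',d/np.linalg.norm(d), np.degrees(np.arctan2(-d[0],d[1])))
# white tube top & scene: axis from image lines
def wm(c,x,y,w,h,lo,hi):
    hs=cv2.cvtColor(c['img'][y:y+h,x:x+w],cv2.COLOR_BGR2HSV);m=cv2.inRange(hs,lo,hi)
    k,l,s,ce=cv2.connectedComponentsWithStats(m);i=1+np.argmax(s[1:,4]);cn=np.argwhere(l==i)[:,::-1]+[x,y]
    return s[i,4],cv2.fitLine(cn.astype(np.float32),2,0,.01,.01).ravel(),cn.min(0),cn.max(0)
print(wm(b,430,222,50,26,np.array((0,0,130)),np.array((40,120,255))))
print(wm(a,95,250,55,55,np.array((0,0,130)),np.array((40,90,255))))
E
```

```text
cap (array([ 507.5, -385.9,  195.8]), np.float64(2.0029222941559306))
green [543.7 306.4  30. ] red [485.1 294.5  30. ] mid [514.4 300.5  30. ] 11.481992123411922
scene green [542.9 306.4  30. ] red [484.2 294.5  30. ] [513.6 300.4  30. ]
tip (array([491.3, 296.8,  69.4]), np.float64(0.12052322579786737))
cup mouth top [528.9  45.9  82. ] scene [531.8  43.5  82. ]
knob plate top [ 507.4 -103.2   22. ] scene [ 504.5 -100.2   22. ]
[[ 590.9   84.1   20. ]
 [ 554.  -158.2   20. ]
 [ 447.7 -142.4   20. ]
 [ 485.5  102.4   20. ]] [519.5 -28.5  20. ]
base y dir [0.2 1.  0. ] -8.717937524268857
(np.int32(496), array([  1. ,  -0.2, 460.1, 230. ], dtype=float32), array([437, 222]), array([479, 237]))
(np.int32(323), array([  0.9,   0.5, 121.7, 278.1], dtype=float32), array([102, 264]), array([141, 292]))
```

play_rows(plan=[[21,-24,7,0,0,-0.12,1],[21,-24,7,0,0,-0.12,1],[21,-24,7,0,0,-0.12,1],[21,-24,7,0,0,-0.12,1],[21,-24,7,0,0,-0.12,1]])

```text
time_s: 0.52
eef_pos: [293.6, 366.5, 263.5]
ee_rot: [-0.003, 0.473, 0.881, -0.003]
force: [-0.0, 0.4, 0.3]
grip_width: 0.998
```

play_rows(plan=[[21,-24,7,0,0,-0.12,1],[21,-24,7,0,0,-0.12,1],[21,-24,7,0,0,-0.12,1],[21,-24,7,0,0,-0.12,1],[21,-24,7,0,0,-0.12,1]])

```text
time_s: 0.93
eef_pos: [401.7, 239.3, 299.3]
ee_rot: [-0.004, 0.721, 0.693, -0.003]
force: [-0.1, 0.2, -0.1]
grip_width: 1.001
```

play_rows(plan=[[8,-34,2,0,0,0,1],[8,-34,2,0,0,0,1],[8,-34,2,0,0,0,1],[8,-34,2,0,0,0,1],[8,-34,2,0,0,0,1]])

```text
time_s: 1.35
eef_pos: [444.0, 61.6, 309.3]
ee_rot: [-0.005, 0.723, 0.69, -0.003]
force: [1.3, 1.0, -0.6]
grip_width: 1.002
```

```bash
python3 - <<'E'
from h import *
import pickle
a,b=pickle.load(open('c0.pkl','rb'))
r1=cv2.resize(b['img'][205:265,395:500],(800,457),interpolation=cv2.INTER_CUBIC)[:300]
r2=cv2.resize(a['img'][245:345,70:200],(400,308),interpolation=cv2.INTER_CUBIC)
r1=cv2.resize(b['img'][205:265,395:500],(525,300),interpolation=cv2.INTER_CUBIC)
r2=cv2.resize(a['img'][245:345,70:200],(390,300),interpolation=cv2.INTER_CUBIC)
o=np.zeros((600,525,3),np.uint8);o[:300]=r1;o[300:,:390]=r2
cv2.imwrite('pics/wand.png',o)
E
```

```text
(no output)
```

View pics/wand.png

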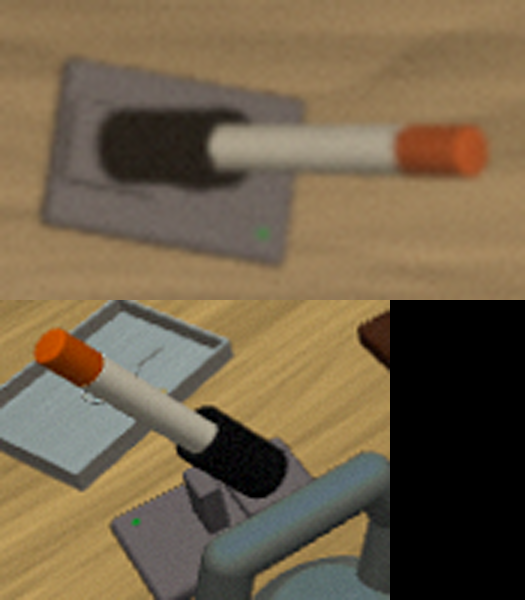

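The crop shows the wand axis in the top part from the cap face (470,151) to the tube mouth (213,146), and in the scene part from (50,350) to (200,431).

```bash
python3 - <<'E'
from h import *
import pickle
a,b=pickle.load(open('c0.pkl','rb'))
np.set_printoptions(precision=3,suppress=True)
T=lambda u,v:(395+u/5,205+v/5); S=lambda u,v:(70+u/3,245+(v-300)/3)
e,g=tri(b,T(470,151),a,S(50,350));print('cap end',e,g)
m=tri(b,T(396,150),a,S(94,373));print('cap/tube',m)
n=tri(b,T(215,146),a,S(203,431));print('mouth',n)
o,d1=ray(b,T(470,151));_,d2=ray(b,T(215,147));n1=np.cross(d1,d2)
o,d1=ray(a,S(50,350));_,d2=ray(a,S(203,431));n2=np.cross(d1,d2)
w=np.cross(n1,n2);w/=np.linalg.norm(w);w*=np.sign(w[2]);print('axis',w,np.degrees(np.arccos(w[2])),'foot',e-200*w)
p=[onz(b,T(*q),14) for q in [(66,60),(301,100),(280,264),(44,224)]]
print(p,np.mean(p,0))
E
```

```text
cap end [ 505.421 -394.518  203.837] 0.468123249834072
cap/tube (array([ 508.755, -374.966,  173.494]), np.float64(1.785166478039795))
mouth (array([ 518.959, -321.898,   89.67 ]), np.float64(4.02309338273944))
axis [-0.103 -0.529  0.842] 32.612627367631276 foot [ 526.068 -288.723   35.37 ]
[array([ 574.061, -270.139,   14.   ]), array([ 550.104, -395.12 ,   14.   ]), array([ 463.631, -377.973,   14.   ]), array([ 487.53 , -253.682,   14.   ])] [ 518.832 -324.229   14.   ]
```

play_rows(plan=[[8,-34,0,0,0,0,1],[8,-34,0,0,0,0,1],[8,-34,0,0,0,0,1],[8,-34,0,0,0,0,1],[8,-34,0,0,0,0,1]])

```text
time_s: 1.77
eef_pos: [483.7, -117.5, 308.9]
ee_rot: [-0.005, 0.724, 0.69, -0.003]
force: [0.4, 0.5, 0.0]
grip_width: 1.001
```

play_rows(plan=[[4,-34,0,0.1,0,0,1],[4,-34,0,0.1,0,0,1],[4,-34,0,0.1,0,0,1],[4,-34,0,0.1,0,0,1],[4,-34,0,0.1,0,0,1]])

```text
time_s: 2.18
eef_pos: [503.2, -293.5, 310.8]
ee_rot: [-0.187, 0.696, 0.671, 0.177]
force: [1.0, 0.5, 0.9]
grip_width: 1.001
```

```bash
cat >> h.py <<'E'
from scipy.spatial.transform import Rotation as Ro
np.set_printoptions(precision=3,suppress=True)
def tool(z,jaw):
    z=np.array(z,float);z/=np.linalg.norm(z);y=np.array(jaw,float);y-=z*(y@z);y/=np.linalg.norm(y)
    return np.c_[np.cross(y,z),y,z]
def go(P,z,jaw):
    s=sense();q=np.array(s['ee_rot']);R=Ro.from_quat(q[[1,2,3,0]])
    c=[(Ro.from_matrix(tool(z,j))*R.inv()).as_rotvec() for j in (np.array(jaw,float),-np.array(jaw,float))]
    v=min(c,key=np.linalg.norm)
    print('t',s['time_s'],'pos',s['eef_pos'],'shift',np.array(P)-s['eef_pos'],'turn',v,'toolz',R.as_matrix()[:,2],'jaw',R.as_matrix()[:,1],'q',s['joints'],'f',s['force'],'w',s['grip_width'])
E
python3 - <<'E'
from h import *
w=np.array([-.1,-.525,.845]);w/=np.linalg.norm(w);e=np.array([505.4,-394.5,203.8])
go(e+30*w,-w,[.98,-.19,0]);print(e+30*w,e-41*w)
E
```

```text
t 2.1833 pos [ 503.198 -293.485  310.813] shift [  -0.799 -116.767  -81.659] turn [ 0.041 -0.026 -0.16 ] toolz [-0.005  0.498 -0.867] jaw [ 0.999 -0.031 -0.023] q [-0.873  0.601  0.95   0.352  1.984 -0.758] f [1.013 0.494 0.865] w 1.0014600908911453
[ 502.399 -410.253  229.154] [ 509.501 -372.971  169.149]
```

play_rows(plan=[[0,-31,-10,0.01,-0.007,-0.04,1],[0,-31,-10,0.01,-0.007,-0.04,1],[0,-31,-20,0.01,-0.006,-0.04,1],[0,-30,-20,0.01,-0.006,-0.04,1],[0,0,0,0,0,0,1]])

```text
time_s: 2.6
eef_pos: [499.1, -431.2, 239.3]
ee_rot: [-0.183, 0.745, 0.603, 0.219]
force: [-0.4, -0.4, -1.5]
grip_width: 0.997
```

```bash
python3 - <<'E'
from h import *
w=np.array([-.1,-.525,.845]);w/=np.linalg.norm(w);e=np.array([505.4,-394.5,203.8])
go(e-41*w,-w,[.98,-.19,0])
c=cap('wrist','w1.png')
print(proj(c,e),proj(c,e-35*w))
hs=cv2.cvtColor(c['img'],cv2.COLOR_BGR2HSV);m=cv2.inRange(hs,np.array((3,150,80)),np.array((15,255,255)))
n,l,s,ce=cv2.connectedComponentsWithStats(m)
for i in range(1,n):
    if s[i,4]>50: print(s[i],ce[i])
E
```

```text
t 2.6 pos [ 499.104 -431.205  239.315] shift [ 10.397  58.234 -70.166] turn [-0.015 -0.004  0.018] toolz [ 0.106  0.536 -0.837] jaw [ 0.978 -0.207 -0.008] q [-1.036  0.856  0.706  0.412  1.998 -0.733] f [-0.419 -0.384 -1.547] w 0.9972410854006255
[273.518 214.671] [273.79  201.033]
[ 256  188   33   41 1038] [272.461 208.285]
```

View pics/w1.png

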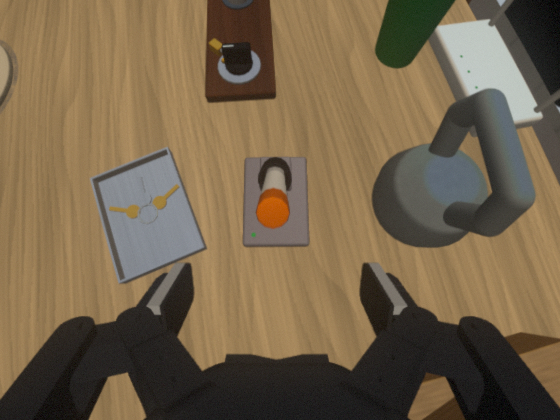

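play_rows(plan=[[1,10,8,-0.015,-0.004,0.018,1],[2,12,-19,0,0,0,1],[2,12,-19,0,0,0,1],[0,0,0,0,0,0,1]])

```text
time_s: 2.98
eef_pos: [505.3, -393.3, 211.6]
ee_rot: [-0.176, 0.739, 0.614, 0.214]
force: [0.3, 0.8, -0.4]
grip_width: 1.0
```

```bash
python3 - <<'E'
from h import *
w=np.array([-.1,-.525,.845]);w/=np.linalg.norm(w);e=np.array([505.4,-394.5,203.8])
go(e-41*w,-w,[.98,-.19,0])
E
```

```text
t 2.9833 pos [ 505.311 -393.266  211.631] shift [  4.19   20.295 -42.482] turn [ 0.003  0.003 -0.006] toolz [ 0.099  0.523 -0.847] jaw [ 0.983 -0.183  0.002] q [-0.996  0.792  0.888  0.394  1.866 -0.774] f [ 0.339  0.751 -0.429] w 0.9995934054116631
```

play_rows(plan=[[1.5,7,-14,0,0,0,1],[1.5,7,-14,0,0,0,1],[1.2,6,-14,0,0,0,1],[0,0,0,0,0,0,1]], grip_force=40)

```text
time_s: 3.32
eef_pos: [511.1, -371.3, 174.4]
ee_rot: [-0.174, 0.738, 0.617, 0.213]
force: [-0.1, 1.0, 0.3]
grip_width: 1.0
```

play_rows(plan=[[0,0,0,0,0,0,-0.3],[0,0,0,0,0,0,-0.6],[0,0,0,0,0,0,-1],[0,0,0,0,0,0,-1],[0,0,0,0,0,0,-1]])

```text
time_s: 3.73
eef_pos: [512.1, -373.3, 180.6]
ee_rot: [-0.17, 0.737, 0.618, 0.213]
force: [0.1, 0.4, 0.5]
grip_width: 0.299
```

play_rows(plan=[[0,0,0,0,0,0,-1],[0,0,0,0,0,0,-1]])

```text
time_s: 3.9
eef_pos: [511.6, -373.3, 181.0]
ee_rot: [-0.171, 0.737, 0.618, 0.213]
force: [-1.1, 1.6, -1.2]
grip_width: 0.268
```

```bash
python3 - <<'E'
from h import *
w=np.array([-.1,-.525,.845]);w/=np.linalg.norm(w);e=np.array([505.4,-394.5,203.8])
go(e-41*w,-w,[.98,-.19,0]); print(sense()['wrist_torque'])
E
```

```text
t 3.9 pos [ 511.639 -373.322  181.002] shift [ -2.138   0.35  -11.853] turn [ 0.014  0.01  -0.012] toolz [ 0.102  0.515 -0.851] jaw [ 0.984 -0.177  0.011] q [-0.972  0.779  0.988  0.392  1.767 -0.796] f [-1.123  1.624 -1.163] w 0.26803260457285616
[0.012 0.198 0.098]
```

play_rows(plan=[[-1,-5,9,0,0,0,-1],[-2,-10,17,0,0,0,-1],[-2,-10,17,0,0,0,-1],[-2,-10,17,0,0,0,-1],[-2,-10,17,0,0,0,-1]])

```text
time_s: 4.32
eef_pos: [502.1, -417.5, 256.9]
ee_rot: [-0.175, 0.737, 0.618, 0.213]
force: [0.7, -0.7, -0.7]
grip_width: 0.275
```

```bash
python3 - <<'E'
from h import *
w=np.array([-.1,-.525,.845]);w/=np.linalg.norm(w);e=np.array([505.4,-394.5,203.8])
go(e+70*w,-w,[.98,-.19,0]); print(sense()['wrist_torque'])
E
```

```text
t 4.3167 pos [ 502.131 -417.459  256.939] shift [ -3.732 -13.797   6.021] turn [ 0.008  0.006 -0.013] toolz [ 0.098  0.52  -0.849] jaw [ 0.984 -0.176  0.005] q [-1.017  0.819  0.723  0.403  1.999 -0.747] f [ 0.703 -0.695 -0.656] w 0.2749519277634797
[-0.42   0.038 -0.02 ]
```

play_rows(plan=[[-2,-10,17,0,0,0,-1],[0,0,20,0,0,0,-1],[0,10,20,0,0,0,-1],[0,25,12,-0.04,0.01,0,-1],[1,30,5,-0.06,0.01,0,-1]])

```text
time_s: 4.73
eef_pos: [498.3, -370.6, 330.1]
ee_rot: [-0.142, 0.751, 0.621, 0.174]
force: [1.6, -1.1, -0.5]
grip_width: 0.269
```

play_rows(plan=[[2,30,0,-0.07,0.015,0,-1],[2,30,0,-0.07,0.015,0,-1],[2,30,0,-0.07,0.015,0,-1],[2,30,0,-0.07,0.015,0,-1],[2,30,0,-0.07,0.015,0,-1]])

```text
time_s: 5.15
eef_pos: [506.3, -217.1, 331.4]
ee_rot: [-0.023, 0.771, 0.635, 0.03]
force: [1.0, -0.4, -1.2]
grip_width: 0.269
```

```bash
python3 - <<'E'
from h import *
go([530,45,310],[0,0,-1],[.988,-.152,0])
E
```

```text
t 5.15 pos [ 506.276 -217.065  331.377] shift [ 23.724 262.065 -21.377] turn [-0.074  0.017  0.04 ] toolz [ 0.018  0.074 -0.997] jaw [ 0.981 -0.192  0.004] q [-0.651  0.334  1.215  0.07   1.623 -0.455] f [ 0.984 -0.374 -1.194] w 0.269497739573131
```

play_rows(plan=[[4,36,-2,-0.015,0.004,0.01,-1],[4,36,-2,-0.015,0.004,0.01,-1],[4,36,-2,-0.015,0.004,0.01,-1],[4,36,-2,-0.015,0.004,0.01,-1],[3,34,-2,-0.01,0,0,-1]])

```text
time_s: 5.57
eef_pos: [524.5, -29.4, 323.6]
ee_rot: [0.004, 0.758, 0.652, 0.001]
force: [0.7, -0.4, -0.4]
grip_width: 0.269
```

play_rows(plan=[[3,36,-2,0,0,0,-1],[2,30,-2,0,0,0,-1],[1,12,0,0,0,0,-1],[0,0,0,0,0,0,-1]])

```text
time_s: 5.9
eef_pos: [529.7, 59.3, 319.8]
ee_rot: [0.004, 0.756, 0.655, 0.002]
force: [-0.3, 0.8, -0.8]
grip_width: 0.274
```

```bash
python3 - <<'E'
from h import *
import pickle
go([530,45,310],[0,0,-1],[.988,-.152,0])
a=cap('scene');b=cap('top');c=cap('wrist')
pickle.dump((a,b,c),open('c1.pkl','wb'))
p=sense()['eef_pos'];
for k in (0,-170): print(proj(a,p+[0,0,k]),proj(b,p+[0,0,k]),proj(c,p+[0,0,k]))
m=np.array([530.5,45,82.]);print(proj(a,m),proj(c,m))
u,v=map(int,proj(a,p+[0,0,-100]))
A=cv2.resize(a['img'][v-60:v+60,u-50:u+50],(400,480),interpolation=cv2.INTER_CUBIC)
C=cv2.resize(c['img'],(400,300)); 
o=np.zeros((480,800,3),np.uint8);o[:,:400]=A;o[:300,400:]=C;print('scene crop origin',u-50,v-60)
cv2.imwrite('pics/ins.png',o)
E
```

```text
t 5.9 pos [529.699  59.349 319.767] shift [  0.301 -14.349  -9.767] turn [ 0.003  0.008 -0.01 ] toolz [ 0.008 -0.003 -1.   ] jaw [ 0.99  -0.142  0.009] q [-0.107  0.281  1.313 -0.002  1.54   0.035] f [-0.308  0.78  -0.819] w 0.2739774050247312
[266.915 116.487] [285.298 222.137] [274.856 266.364]
[269.471 183.269] [285.392 230.991] [274.25  189.114]
[267.523 208.858] [275.864 184.441]
scene crop origin 218 97
```

View pics/ins.png

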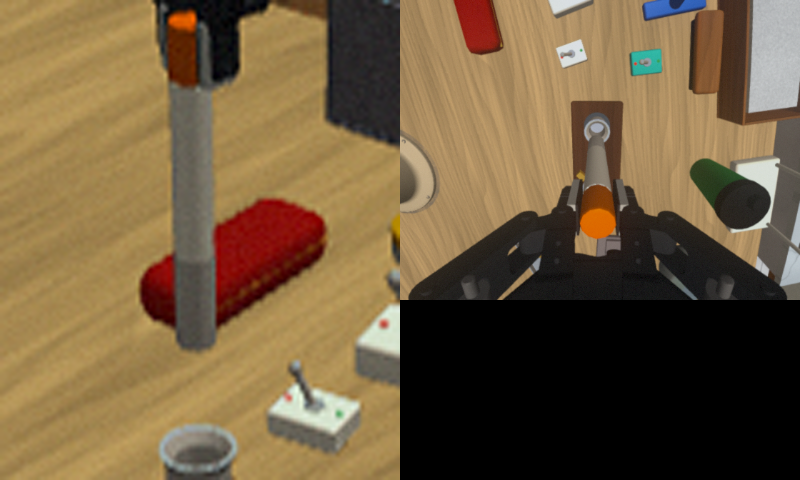

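The wand hangs upright in the gripper. Its foot end is at scene (267,182) and the cup mouth at about (267,209). I zoom in on the foot and cup in the wrist and scene images to align them.

```bash
python3 - <<'E'
from h import *
import pickle
a,b,c=pickle.load(open('c1.pkl','rb'))
A=cv2.resize(a['img'][160:235,242:292],(400,600),interpolation=cv2.INTER_CUBIC)
C=cv2.resize(c['img'][150:300,240:310],(280,600),interpolation=cv2.INTER_CUBIC)
cv2.imwrite('pics/z.png',np.hstack([A,C]))
print(c['fx'],c['dist'])
E
```

```text
292.5302208154656 [-0.053  0.     0.     0.     0.   ]
```

View pics/z.png

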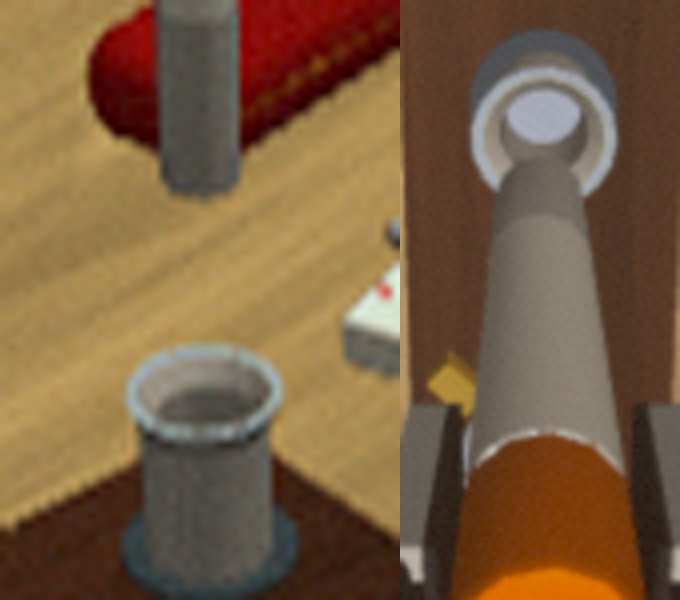

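```bash
cat > fit.py <<'E'
from h import *
from scipy.optimize import least_squares
def circ(c,E,r):
    t=np.linspace(0,2*np.pi,36,endpoint=False)
    return np.array([proj(c,E+r*np.array([np.cos(x),np.sin(x),0])) for x in t])
def foot(a,c,su,sv,wu,wv,r=12,x0=(530,55,150)):
    f=lambda E:[proj(a,E)[0]-su,circ(a,E,r)[:,1].max()-sv,proj(c,E)[0]-wu,circ(c,E,r)[:,1].min()-wv]
    s=least_squares(f,x0);return s.x,s.fun
E
python3 - <<'E'
from fit import *
import pickle
a,b,c=pickle.load(open('c1.pkl','rb'))
print(foot(a,c,242+200/8,160+196/8,240+140.5/4,150+158/4))
def mid(c):return lambda E:[]
print('cup',onz(a,(242+205/8,160+392/8),82),onz(c,(240+143/4,150+135/4),82))
print('tube line wrist',onz(c,(240+141.5/4,150+215/4),212))
E
```

```text
(array([529.528,  46.337, 159.116]), array([-0.561, -0.094,  0.184, -0.187]))
cup [531.082  44.716  82.   ] [530.485  45.956  82.   ]
tube line wrist [531.081  58.541 212.   ]
```

```bash
python3 - <<'E'
from fit import *
import pickle
a,b,c=pickle.load(open('c1.pkl','rb'))
hs=cv2.cvtColor(c['img'],cv2.COLOR_BGR2HSV)
m=cv2.inRange(hs,np.array((3,150,60)),np.array((18,255,255)));m[:250]=0;m[:,:250]=0;m[:,310:]=0
# bright cap end face vs darker side
f=cv2.inRange(hs,np.array((3,150,200)),np.array((18,255,255)))&m
y,x=np.nonzero(f);print('cap face wrist',x.mean(),y.mean(),x.min(),x.max(),y.min(),y.max(),len(x))
h2=cv2.cvtColor(a['img'],cv2.COLOR_BGR2HSV);m2=cv2.inRange(h2,np.array((3,150,60)),np.array((18,255,255)));m2[:95]=0;m2[125:]=0;m2[:,:250]=0;m2[:,280:]=0
for r in range(97,122):
    x2=np.nonzero(m2[r])[0]
    if len(x2):print(r,x2.min(),x2.max(),end=' | ')
W=np.array([x.mean(),y.mean()])
print('\ncap end @z357-360',onz(c,W,355),onz(c,W,360))
# scene columns of tube edges by gradient
g=cv2.cvtColor(a['img'],cv2.COLOR_BGR2GRAY).astype(float)
E=np.array([529.5,46.3,159.])
for z in (170,190,210,230,250,270,290,310): print(z,proj(a,E+[0,0,z-159]),end=' ')
print()
for r in range(122,184,6): print(r,g[r,255:278].astype(int))
E
```

```text
cap face wrist 276.5885750962773 312.71309370988445 252 301 292 333 1558
99 265 265 | 100 261 266 | 101 260 266 | 102 260 266 | 103 260 266 | 104 260 266 | 105 260 266 | 106 260 266 | 107 260 266 | 108 260 266 | 109 260 266 | 110 260 266 | 111 260 266 | 112 260 266 | 113 260 266 | 114 260 266 | 115 260 266 | 116 260 266 | 117 262 266 | 118 263 266 | 
cap end @z357-360 [529.992  52.945 355.   ] [530.502  56.809 360.   ]
170 [266.249 177.644] 190 [265.932 170.23 ] 210 [265.608 162.655] 230 [265.278 154.913] 250 [264.94 147.  ] 270 [264.596 138.91 ] 290 [264.243 130.638] 310 [263.884 122.178] 
122 [138 139 142 148 142 117  91 103  99  98  98  97 107 117 117 119 133 138
 142 139 136 137 138]
128 [126 124 122 125 128 102  96  95 101 100 103 100 104 114 119 121 137 145
 143 144 142 144 143]
134 [139 140 137 144 143 126  95 100 102  96  97  99 107 110 120 119 129 138
 136 138 141 139 135]
140 [140 139 140 139 139 139  93  98  99 102  96  96 105 115 118 119 127 145
 143 145 147 150 149]
146 [138 132 137 135 132 139  92  98  98  96  98 101 100 112 116 116 125 140
 140 144 143 141 145]
152 [142 142 150 147 149 152  98  96  99  97  96  95 100 110 118 118 123 110
 109  71  40  41  46]
158 [134 133 133 134 134 136 110  99 100  98  94 101  98 106 118 125  94  51
  51  52  44  50  42]
164 [ 33  41  48  50  53  51  58  81  76  80  78  75  75  81  93  92 102  46
  52  51  47  57  46]
170 [27 29 26 27 32 30 50 78 82 77 78 73 75 82 89 88 97 36 40 31 37 27 37]
176 [116  26  14  18  18  18  22  74  73  75  73  75  78  81  83  92  97  22
  20  21  48  97 106]
182 [136 135 131 136 135 134 134  83  67  79  75  70  74  79  88  85  92 141
 140 140 147 147 150]
```

play_rows(plan=[[0.5,-3.5,-10,0.018,0,0,-1],[0.5,-3.5,-10,0.018,0,0,-1],[0,0,-10,0,0,0,-1],[0,0,-5,0,0,0,-1],[0,0,0,0,0,0,-1]])

```text
time_s: 6.47
eef_pos: [530.9, 42.8, 280.2]
ee_rot: [-0.012, 0.759, 0.65, 0.015]
force: [-0.6, 0.5, -1.3]
grip_width: 0.266
```

```bash
python3 - <<'E'
from fit import *
import pickle
go([530.5,53,283],[0,0.036,-1],[.988,-.152,0])
a=cap('scene');c=cap('wrist');pickle.dump((a,c),open('c2.pkl','wb'))
A=cv2.resize(a['img'][160:235,242:292],(400,600),interpolation=cv2.INTER_CUBIC)
C=cv2.resize(c['img'][150:300,240:310],(280,600),interpolation=cv2.INTER_CUBIC)
cv2.imwrite('pics/z2.png',np.hstack([A,C]))
E
```

```text
t 6.4667 pos [530.866  42.755 280.235] shift [-0.366 10.245  2.765] turn [-0.001  0.007  0.002] toolz [ 0.007  0.037 -0.999] jaw [ 0.988 -0.154  0.002] q [-0.159  0.294  1.396  0.038  1.45  -0.009] f [-0.623  0.505 -1.348] w 0.2655233422273309
```

View pics/z2.png

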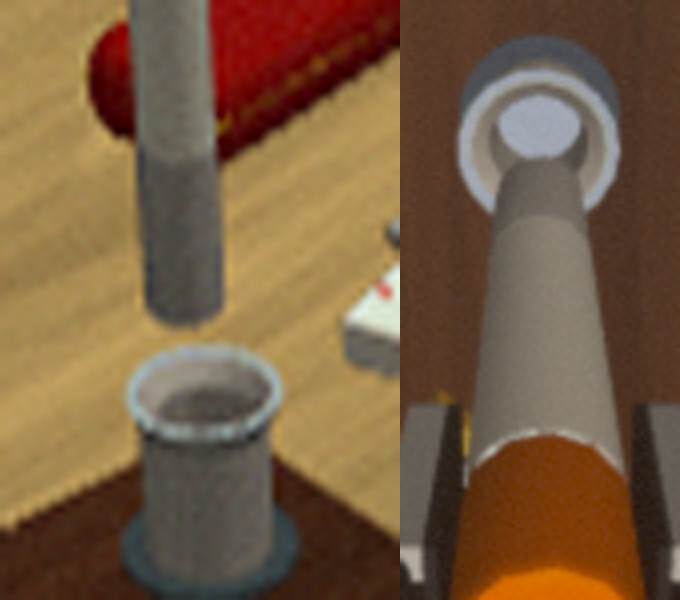

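```bash
python3 - <<'E'
from fit import *
import pickle
a,c=pickle.load(open('c2.pkl','rb'))
print(foot(a,c,242+184/8,160+324/8,240+140/4,150+157/4,x0=(530,40,120)))
print('cup',onz(a,(242+205/8,160+392/8),82),onz(c,(240+140/4,150+140/4),82))
g=cv2.cvtColor(a['img'],cv2.COLOR_BGR2GRAY).astype(int)
for r in (140,146,152,158,164,170,176,182,188,194): print(r,g[r,252:276])
hs=cv2.cvtColor(c['img'],cv2.COLOR_BGR2HSV)
f=cv2.inRange(hs,np.array((3,150,200)),np.array((18,255,255)));f[:250]=0;f[:,:245]=0;f[:,310:]=0
y,x=np.nonzero(f);print('cap end',onz(c,(x.mean(),y.mean()),318))
for z in (130,160,200,230): print(z,proj(a,(530,38,z)))
E
```

```text
(array([530.121,  38.378, 118.413]), array([ 0.011,  0.002, -0.003,  0.004]))
cup [531.082  44.716  82.   ] [531.48   47.646  82.   ]
140 [139 140 142 143 112  90 104  99  99  97 104 111 113 118 129 136 138 137
 131 140 145 143 147 144]
146 [136 135 138 140 144  95 100  97 101  95  98 100 111 120 123 129 139 139
 139 142 140 142 145 143]
152 [132 131 129 146 150 118  99 103 100  96 102 101 106 116 121 128 137 136
 136 142 114 108  68  41]
158 [143 141 140 140 141 121  92  98 101  96  95 101 107 115 121 131  40  52
  46  45  46  47  52  50]
164 [148 151 113  34  44  42  85 101  98  98  98  95 107 112 116 128  78  46
  55  50  55  50  51  47]
170 [139  32  20  24  28  34  59  99 102 100  93  98 101 110 120 127  98  41
  47  47  40  39  36  36]
176 [138 150 160 119  20  13  21  97 101  95 100  98  97 103 112 122 128  76
  39  35  26  20  17  52]
182 [136 138 139 138 135 138 139  69  81  77  75  79  75  73  88  93  97 114
 143 141 140 141 143 150]
188 [126 131 129 127 126 129 129  96  71  73  76  71  72  77  84  87  93 104
 142 139 137 150 147 148]
194 [144 145 146 148 145 153 148 138  70  70  77  74  73  73  83  91  93  90
 160 161 159 154 154 151]
cap end [531.395  38.874 318.   ]
130 [264.678 193.607]
160 [264.181 182.866]
200 [263.495 167.998]
230 [262.961 156.414]
```

play_rows(plan=[[0.3,3,-7,0,0,0,-1],[0.2,2,-5,0,0,0,-1],[0.1,1,-2,0,0,0,-1],[0,0,0,0,0,0,-1],[0,0,0,0,0,0,-1]])

```text
time_s: 6.98
eef_pos: [532.3, 49.8, 267.0]
ee_rot: [-0.01, 0.759, 0.651, 0.016]
force: [-0.9, 0.1, -1.5]
grip_width: 0.27
```

```bash
python3 - <<'E'
from fit import *
go([531.6,50.1,245],[0.008,0.036,-1],[.988,-.152,0])
E
```

```text
t 6.9833 pos [532.289  49.758 267.041] shift [ -0.689   0.342 -22.041] turn [-0.001  0.003  0.001] toolz [ 0.011  0.037 -0.999] jaw [ 0.988 -0.153  0.005] q [-0.145  0.303  1.418  0.039  1.415  0.003] f [-0.929  0.073 -1.516] w 0.27024930742664127
```

play_rows(plan=[[-0.4,0,-7,0,0,0,-1],[-0.3,0,-7,0,0,0,-1],[0,0,-5,0,0,0,-1],[0,0,-2,0,0,0,-1],[0,0,0,0,0,0,-1]])

```text
time_s: 7.4
eef_pos: [531.4, 50.0, 243.9]
ee_rot: [-0.01, 0.759, 0.651, 0.016]
force: [-0.3, -0.0, -1.2]
grip_width: 0.268
```

```bash
python3 - <<'E'
from fit import *
import pickle
go([531.6,50.1,200],[0.008,0.036,-1],[.988,-.152,0])
a=cap('scene');c=cap('wrist');pickle.dump((a,c),open('c3.pkl','wb'))
A=cv2.resize(a['img'][160:235,242:292],(400,600),interpolation=cv2.INTER_CUBIC)
C=cv2.resize(c['img'][150:300,240:310],(280,600),interpolation=cv2.INTER_CUBIC)
cv2.imwrite('pics/z3.png',np.hstack([A,C]))
E
```

```text
t 7.4 pos [531.393  50.029 243.852] shift [  0.207   0.071 -43.852] turn [-0.001  0.003  0.   ] toolz [ 0.011  0.037 -0.999] jaw [ 0.988 -0.153  0.006] q [-0.145  0.315  1.462  0.039  1.359  0.   ] f [-0.29  -0.042 -1.225] w 0.2679538165827254
```

View pics/z3.png

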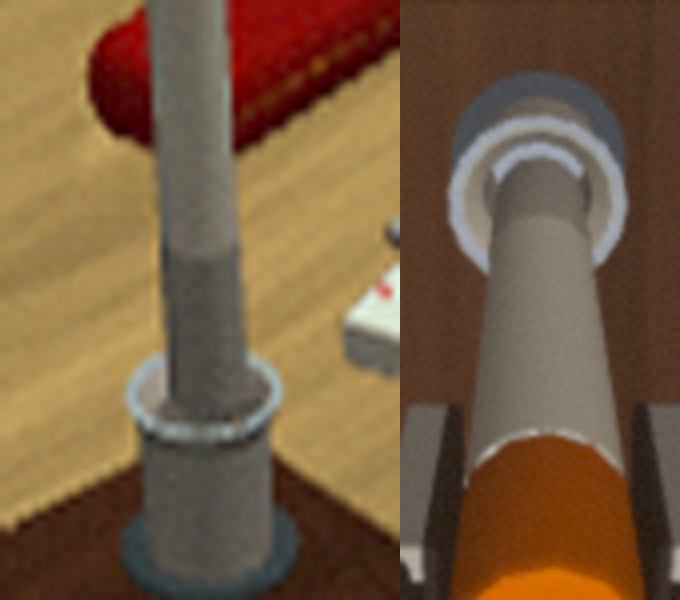

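The foot is centred in the mouth, at scene column 207 against the cup's 205 and wrist column 541 against 539. I lower it now while watching the force.

play_rows(plan=[[0,0,-5,0,0,0,-1],[0,0,-5,0,0,0,-1],[0,0,-4,0,0,0,-1]], grip_force=25)

```text
time_s: 7.75
eef_pos: [532.2, 49.9, 230.6]
ee_rot: [-0.009, 0.759, 0.651, 0.018]
force: [0.3, -0.2, -0.8]
grip_width: 0.266
```

play_rows(plan=[[0,0,-5,0,0,0,-1],[0,0,-5,0,0,0,-1],[0,0,-4,0,0,0,-1]])

```text
time_s: 8.0
eef_pos: [532.1, 49.9, 214.9]
ee_rot: [-0.009, 0.759, 0.651, 0.017]
force: [0.5, -0.3, -0.7]
grip_width: 0.268
```

```bash
python3 - <<'E'
from h import *
go([531.4,50,188],[0.008,0.036,-1],[.988,-.152,0]);print(sense()['wrist_torque'])
E
```

```text
t 8.0 pos [532.07   49.874 214.858] shift [ -0.67    0.126 -26.858] turn [-0.001  0.007  0.   ] toolz [ 0.015  0.037 -0.999] jaw [ 0.988 -0.153  0.009] q [-0.145  0.337  1.509  0.04   1.287 -0.003] f [ 0.512 -0.286 -0.742] w 0.2679649643146211
[0.011 0.02  0.036]
```

play_rows(plan=[[-0.4,0,-5,0,0.003,0,-1],[0,0,-5,0,0,0,-1],[0,0,-4,0,0,0,-1],[0,0,-2,0,0,0,-1]])

```text
time_s: 8.33
eef_pos: [531.3, 49.9, 196.3]
ee_rot: [-0.011, 0.759, 0.651, 0.016]
force: [-0.3, -0.1, -1.1]
grip_width: 0.27
```

play_rows(plan=[[0,0,-2,0,0,0,-1],[0,0,-2,0,0,0,-1]])

```text
time_s: 8.5
eef_pos: [531.3, 49.9, 191.7]
ee_rot: [-0.011, 0.759, 0.651, 0.016]
force: [-0.0, 0.3, 2.8]
grip_width: 0.268
```

play_rows(plan=[[0,0,-1.5,0,0,0,-1],[0,0,-1.5,0,0,0,-1]])

```text
time_s: 8.67
eef_pos: [532.3, 50.0, 191.7]
ee_rot: [-0.009, 0.759, 0.651, 0.017]
force: [-4.1, 0.5, 12.5]
grip_width: 0.267
```

play_rows(plan=[[0,0,0.3,0,0,0,-1]])

```text
time_s: 8.75
eef_pos: [532.4, 50.0, 192.5]
ee_rot: [-0.009, 0.759, 0.651, 0.018]
force: [-0.5, -0.3, -0.3]
grip_width: 0.266
```

```bash
python3 - <<'E'
from h import *
import pickle
go([531.4,50,188],[0.008,0.036,-1],[.988,-.152,0])
a=cap('scene');c=cap('wrist')
x,y,z=531,45.8,226
h2=cv2.cvtColor(a['img'],cv2.COLOR_BGR2HSV)
for zz in (226,191,88): print(zz,proj(a,(x,y,zz)))
u,v=proj(a,(x,y,191)).astype(int)
m=cv2.inRange(h2,np.array((3,150,60)),np.array((18,255,255)))
for r in range(v-20,v+14):
    q=np.nonzero(m[r,u-15:u+15])[0]
    if len(q):print(r,u-15+q.min(),u-15+q.max(),end='|')
u,v=proj(a,(x,y,88)).astype(int)
print();print('col gray near foot/tube boundary',v,h2[v-8:v+12,u-1:u+2,2].mean(1).astype(int))
A=cv2.resize(a['img'][135:220,235:300],(459,600),interpolation=cv2.INTER_CUBIC);cv2.imwrite('pics/z4.png',A)
E
```

```text
t 8.75 pos [532.428  49.984 192.522] shift [-1.028  0.016 -4.522] turn [-0.     0.007  0.   ] toolz [ 0.015  0.036 -0.999] jaw [ 0.988 -0.152  0.009] q [-0.144  0.357  1.541  0.041  1.234 -0.005] f [-0.487 -0.32  -0.331] w 0.26570628130653867
226 [265.693 156.768]
191 [266.259 170.156]
88 [267.811 206.771]
154 264 265|155 261 265|156 261 266|157 260 266|158 260 279|159 260 266|160 260 265|161 260 265|162 256 277|163 256 278|164 260 266|165 260 266|166 253 266|167 253 280|168 253 280|169 253 280|170 253 279|171 253 278|172 253 277|173 259 280|174 254 278|175 255 277|176 271 275|177 258 274|178 260 272|
col gray near foot/tube boundary 206 [102 104 103 103 103 102 102 107 105 103 101 105  90  80  78 112 117  76
  66  76]
```

View pics/z4.png

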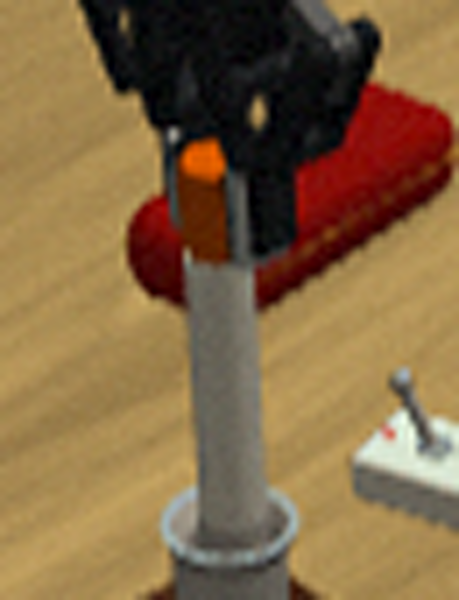

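The wand is on the cup floor: the cap/tube edge is at scene row 172 and the cap top at row 157, matching 156.8 predicted for a seated wand. I release it.

play_rows(plan=[[0,0,-0.8,0,0,0,-1],[0,0,0,0,0,0,-0.3],[0,0,0,0,0,0,0],[0,0,0,0,0,0,0.4],[0,0,0,0,0,0,0.4]])

```text
time_s: 9.27
eef_pos: [532.8, 49.9, 191.3]
ee_rot: [-0.009, 0.759, 0.651, 0.018]
force: [0.2, -0.6, -0.8]
grip_width: 0.704
```

```bash
python3 - <<'E'
from h import *
go([531.4,50,270],[0,0.,-1],[.988,-.152,0])
E
```

```text
t 9.2667 pos [532.759  49.857 191.287] shift [-1.359  0.143 78.713] turn [-0.036  0.016  0.   ] toolz [ 0.016  0.036 -0.999] jaw [ 0.988 -0.153  0.01 ] q [-0.144  0.359  1.543  0.041  1.23  -0.005] f [ 0.155 -0.647 -0.784] w 0.7044510631302823
```

play_rows(plan=[[0,0,12,0,0,0,0.4],[0,0,20,0,0,0,0.4],[0,0,25,0,0,0,0.4],[0,0,25,0,0,0,0.4],[0,-5,20,-0.03,0.01,0.05,0.4]])

```text
time_s: 9.68
eef_pos: [530.0, 45.0, 292.0]
ee_rot: [-0.005, 0.743, 0.669, 0.0]
force: [0.3, 0.4, 0.4]
grip_width: 0.701
```

play_rows(plan=[[-5,-30,0,0,0,0.12,0.4],[-5,-30,0,0,0,0.12,0.4],[-5,-30,0,0,0,0.12,0.4],[-5,-30,0,0,0,0.12,0.4],[-2,-20,-15,0,0,0.12,0.4]])

```text
time_s: 10.1
eef_pos: [509.3, -96.4, 284.7]
ee_rot: [0.001, 0.502, 0.865, 0.002]
force: [0.2, 0.9, 1.2]
grip_width: 0.702
```

play_rows(plan=[[0,0,-25,0,0,0.12,0.4],[0,0,-25,0,0,0.12,0.4],[0,0,-20,0,0,0.12,0.4],[0,0,-15,0,0,0.12,0.4],[0,0,-5,0,0,0.12,0.4]])

```text
time_s: 10.52
eef_pos: [507.9, -101.7, 189.8]
ee_rot: [0.001, 0.213, 0.977, 0.003]
force: [-0.2, 0.4, -0.3]
grip_width: 0.702
```

```bash
python3 - <<'E'
from h import *
go([508,-103,38],[0,0.,-1],[.152,.988,0])
c=cap('wrist','k.png')
for P in [(508,-103,64),(508,-103,20),(508+21*.988,-103-21*.152,64),(508-21*.988,-103+21*.152,64)]: print(P,proj(c,P))
a=cap('scene');print(proj(a,(531,45.8,226)))
h2=cv2.cvtColor(a['img'],cv2.COLOR_BGR2HSV);m=cv2.inRange(h2[145:180,250:285],np.array((3,150,60)),np.array((14,255,255)))
n,l,s,ce=cv2.connectedComponentsWithStats(m)
for i in range(1,n):
    if s[i,4]>20: print(s[i]+[250,145,0,0,0],ce[i]+[250,145])
u,v=proj(c,(508,-103,50)).astype(int);print(u,v)
b=cap('top')
A=cv2.resize(c['img'][max(v-75,0):v+75,u-65:u+65],(520,600),interpolation=cv2.INTER_CUBIC)
cv2.imwrite('pics/k2.png',np.hstack([A,cv2.resize(a['img'][140:220,245:282],(278,600))]))
E
```

```text
t 10.5167 pos [ 507.859 -101.699  189.816] shift [   0.141   -1.301 -151.816] turn [-0.005  0.003  0.277] toolz [ 0.003  0.005 -1.   ] jaw [0.416 0.909 0.006] q [-0.427  0.332  1.583  0.006  1.225 -1.57 ] f [-0.245  0.392 -0.347] w 0.7023649167941332
(508, -103, 64) [274.276 199.865]
(508, -103, 20) [274.288 188.5  ]
(528.748, -106.192, 64) [280.168 219.675]
(487.252, -99.808, 64) [268.116 179.152]
[265.693 156.768]
[255 153  18  19 183] [265.716 162.699]
[272 165  13  10  30] [278.2   169.833]
274 195
```

View pics/k2.png

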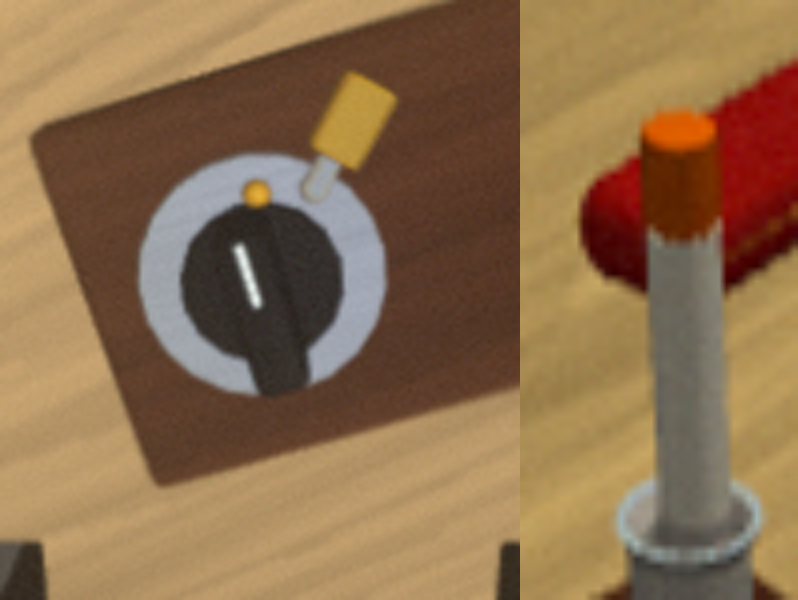

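The wand stands upright in the cup. In the wrist crop the knob plate centre is at (263,274), which agrees with (508,−103). I descend onto the bar.

play_rows(plan=[[0,0,-20,0,0,0.09,0.4],[0,0,-25,0,0,0.09,0.4],[0,0,-25,0,0,0.09,0.4],[0,0,-20,0,0,0,0.4],[0,0,-10,0,0,0,0.4]])

```text
time_s: 11.08
eef_pos: [512.9, -103.3, 96.2]
ee_rot: [0.01, 0.089, 0.996, 0.001]
force: [-0.2, 0.4, -0.2]
grip_width: 0.7
```

```bash
python3 - <<'E'
from h import *
go([508,-103,40],[0,0.,-1],[.152,.988,0])
E
```

```text
t 11.0833 pos [ 512.873 -103.272   96.206] shift [ -4.873   0.272 -56.206] turn [-0.     0.021  0.025] toolz [ 0.021 -0.    -1.   ] jaw [0.177 0.984 0.004] q [-0.427  0.447  1.688  0.01   0.987 -1.826] f [-0.194  0.45  -0.197] w 0.7001156616775946
```

play_rows(plan=[[-2,0,-16,0,0.012,0.012,0.4],[-2,0,-16,0,0.009,0.012,0.4],[-1,0,-12,0,0,0,0.4],[0,0,-5,0,0,0,0.4],[0,0,0,0,0,0,0.4]])

```text
time_s: 11.5
eef_pos: [510.0, -103.9, 47.3]
ee_rot: [0.002, 0.086, 0.996, -0.001]
force: [0.9, -0.3, -0.4]
grip_width: 0.696
```

```bash
python3 - <<'E'
from h import *
go([508,-103,40],[0,0.,-1],[.152,.988,0])
E
```

```text
t 11.5 pos [ 509.967 -103.871   47.26 ] shift [-1.967  0.871 -7.26 ] turn [0.002 0.004 0.02 ] toolz [ 0.004 -0.002 -1.   ] jaw [ 0.172  0.985 -0.001] q [-0.426  0.525  1.72  -0.     0.892 -1.824] f [ 0.939 -0.287 -0.379] w 0.6964128778625118
```

play_rows(plan=[[-1,0.5,-4,0,0.004,0.01,0.4],[-1,0.4,-3.5,0,0,0.01,0],[0,0,0,0,0,0,-0.4],[0,0,0,0,0,0,-1],[0,0,0,0,0,0,-1]], grip_force=60)

```text
time_s: 11.92
eef_pos: [510.0, -103.5, 42.6]
ee_rot: [0.003, 0.078, 0.997, -0.002]
force: [-1.8, 4.5, 7.6]
grip_width: 0.151
```

play_rows(plan=[[0,0,0,0,0,0,-1],[0,0,0,0,0,0,-1],[0,0,0,0,0,0,-1]])

```text
time_s: 12.17
eef_pos: [509.9, -103.4, 42.6]
ee_rot: [0.003, 0.078, 0.997, -0.002]
force: [0.8, 1.0, -1.9]
grip_width: 0.147
```

```bash
python3 - <<'E'
from h import *
go([508,-103,40],[0,0.,-1],[.152,.988,0]);print(sense()['wrist_torque'])
E
```

```text
t 12.1667 pos [ 509.889 -103.36    42.617] shift [-1.889  0.36  -2.617] turn [0.004 0.005 0.003] toolz [ 0.005 -0.004 -1.   ] jaw [ 0.155  0.988 -0.003] q [-0.425  0.531  1.725 -0.002  0.879 -1.838] f [ 0.757  0.979 -1.928] w 0.1471932912112763
[ 0.009 -0.066  0.021]
```

play_rows(plan=[[0,-0.2,0,0,0,-0.08,-1],[0,-0.2,0,0,0,-0.08,-1],[0,-0.2,0,0,0,-0.08,-1],[0,-0.2,0,0,0,-0.08,-1]])

```text
time_s: 12.5
eef_pos: [509.5, -104.4, 42.6]
ee_rot: [0.002, 0.241, 0.97, -0.003]
force: [-0.5, -0.9, -1.8]
grip_width: 0.147
```

play_rows(plan=[[0,0,0,0,0,-0.09,-1],[0,0,0,0,0,-0.09,-1],[0,0,0,0,0,-0.09,-1],[0,0,0,0,0,-0.09,-1]])

```text
time_s: 12.83
eef_pos: [508.8, -105.4, 42.6]
ee_rot: [0.001, 0.419, 0.908, -0.004]
force: [-1.3, -1.2, -1.3]
grip_width: 0.147
```

```bash
python3 - <<'E'
from h import *
go([508,-103,42],[0,0.,-1],[.152,.988,0]);print(sense()['wrist_torque'])
E
```

```text
t 12.8333 pos [ 508.771 -105.435   42.596] shift [-0.771  2.435 -0.596] turn [0.008 0.001 0.711] toolz [-0.002 -0.008 -1.   ] jaw [ 0.76   0.65  -0.007] q [-0.426  0.533  1.722 -0.01   0.886 -1.127] f [-1.269 -1.199 -1.262] w 0.1473136474879899
[-0.154  0.233 -0.005]
```

play_rows(plan=[[0,0.3,0,0,0,-0.07,-1],[0,0.3,0,0,0,-0.07,-1],[0,0,0,0,0,-0.04,-1],[0,0,0,0,0,0,-1]])

```text
time_s: 13.17
eef_pos: [508.2, -105.8, 42.6]
ee_rot: [-0.0, 0.505, 0.863, -0.005]
force: [0.2, 1.3, -1.4]
grip_width: 0.147
```

play_rows(plan=[[0,0,0,0,0,0,-0.5],[0,0,0,0,0,0,0],[0,0,0,0,0,0,0.4],[0,0,0,0,0,0,0.4],[0,0,5,0,0,0,0.4]])

```text
time_s: 13.58
eef_pos: [508.3, -105.9, 47.8]
ee_rot: [0.0, 0.502, 0.865, -0.005]
force: [0.8, -0.4, 0.2]
grip_width: 0.698
```

play_rows(plan=[[0,0,15,0,0,0,0.4],[0,0,25,0,0,0,0.4],[0,0,30,0,0,0,0.4],[0,0,30,0,0,0,0.4],[0,0,25,0,0,0,0.4]])

```text
time_s: 14.0
eef_pos: [505.3, -104.7, 175.2]
ee_rot: [-0.005, 0.502, 0.865, -0.006]
force: [0.1, -0.7, 0.5]
grip_width: 0.703
```

```bash
python3 - <<'E'
from h import *
go([508,-103,42],[0,0.,-1],[.152,.988,0])
c=cap('wrist','k3.png')
print(proj(c,(508,-103,64)))
# white line on the bar top: world direction
u,v=proj(c,(508,-103,64)).astype(int)
h=cv2.cvtColor(c['img'],cv2.COLOR_BGR2HSV);R=14
yy,xx=np.mgrid[v-40:v+41,u-40:u+41]
g=h[v-40:v+41,u-40:u+41]
P=np.array([[onz(c,(x,y),64)[:2] for x in range(u-40,u+41)] for y in range(v-40,v+41)])-[508,-103]
r=np.linalg.norm(P,axis=2)
m=(g[...,2]>130)&(g[...,1]<70)&(r<19)
q=P[m];print(len(q),q.mean(0));w=np.linalg.svd(q-q.mean(0))[2][0];w*=np.sign(w@q.mean(0));print('mark dir deg',np.degrees(np.arctan2(w[1],w[0])),'centroid deg',np.degrees(np.arctan2(*q.mean(0)[::-1])))
cv2.imwrite('pics/k4.png',cv2.resize(c['img'][v-60:v+60,u-60:u+60],(600,600),interpolation=cv2.INTER_CUBIC))
E
```

```text
t 14.0 pos [ 505.282 -104.71   175.221] shift [   2.718    1.71  -133.221] turn [ 0.011 -0.01   0.898] toolz [-0.014 -0.005 -1.   ] jaw [ 0.868  0.497 -0.014] q [-0.427  0.351  1.598 -0.011  1.203 -0.942] f [ 0.137 -0.696  0.504] w 0.7026695868705929
[280.886 204.242]
213 [ 4.356 -4.77 ]
mark dir deg 29.253894547182593 centroid deg -47.59587518006622
```

```bash
python3 - <<'E'
from h import *
c=cap('wrist')
u,v=proj(c,(508,-103,64)).astype(int)
g=cv2.cvtColor(c['img'],cv2.COLOR_BGR2GRAY)[v-30:v+31,u-30:u+31]
m=(g<60).astype(np.uint8)
n,l,s,ce=cv2.connectedComponentsWithStats(m);print(s,ce+[u-30,v-30])
m2=(g>100).astype(np.uint8);n,l,s,ce=cv2.connectedComponentsWithStats(m2)
for i in range(1,n):
    p=np.argwhere(l==i)[:,::-1]+[u-30,v-30]
    if 4<len(p)<120:
        q=np.array([onz(c,x,64)[:2] for x in p])-[508,-103];w=np.linalg.svd(q-q.mean(0))[2][0]
        print(len(p),p.mean(0),q.mean(0),'dir',np.degrees(np.arctan2(w[1],w[0])))
E
```

```text
[[   0    0   61   61 2400]
 [  11    1   41   51 1317]
 [  58   38    1    1    1]
 [  56   45    1    1    1]
 [  53   48    1    1    1]
 [  53   51    1    1    1]] [[277.608 203.705]
 [278.639 193.201]
 [306.    208.   ]
 [304.    215.   ]
 [301.    218.   ]
 [301.    221.   ]]
54 [278.926 189.037] [-5.309  9.203] dir -60.90705024322996
99 [252.98  226.475] [ -8.327 -34.862] dir -2.008332331347406
6 [307.333 229.333] [ 37.887 -11.493] dir 80.50927759148638
```

View pics/k4.png

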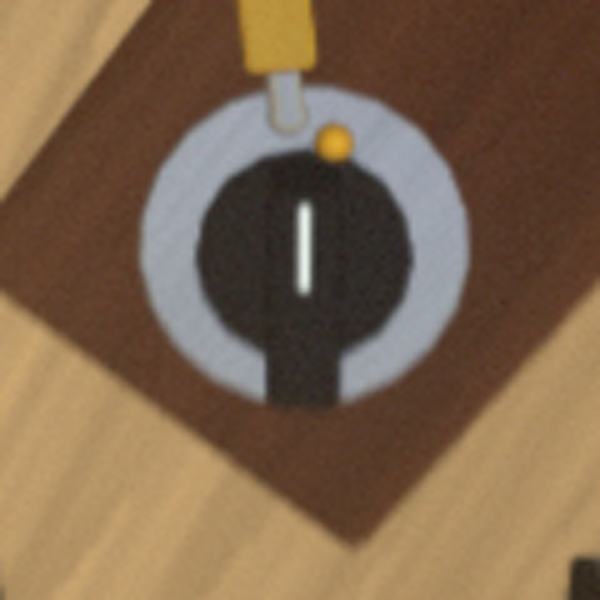

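The knob holds at about 0.91 rad (bar at −60.9° against base x at −8.7°), so it is locked. I move on to the toggle, passing well clear of the wand.

play_rows(plan=[[-21,0,8,0,0,0.12,0],[-21,0,8,0,0,0.12,-0.5],[-21,0,5,0,0,0.12,-1],[-21,5,5,0,0,0.12,-1],[-21,15,5,0,0,0.12,-1]])

```text
time_s: 14.52
eef_pos: [399.4, -85.9, 207.2]
ee_rot: [-0.0, 0.214, 0.977, -0.005]
force: [0.1, 1.2, -0.3]
grip_width: 0.004
```

play_rows(plan=[[0,34,0,0,0,0.12,-1],[0,34,0,0,0,0.12,-1],[0,34,0,0,0,0.12,-1],[0,34,0,0,0,0.12,-1],[0,34,0,0,0,0.12,-1]])

```text
time_s: 14.93
eef_pos: [394.3, 87.2, 206.9]
ee_rot: [0.002, -0.095, 0.995, -0.006]
force: [0.6, -0.5, -0.3]
grip_width: -0.005
```

play_rows(plan=[[3,34,0,0,0,0,-1],[3,34,0,0,0,0,-1],[5,34,0,0,0,0,-1],[5,34,0,0,0,0,-1],[5,25,0,0,0,0,-1]])

```text
time_s: 15.35
eef_pos: [412.0, 258.0, 205.4]
ee_rot: [0.001, -0.1, 0.995, -0.006]
force: [0.3, -0.4, -0.2]
grip_width: -0.003
```

```bash
python3 - <<'E'
from h import *
go([457,289,62],[0,0.,-1],[-.199,.98,0])
E
```

```text
t 15.35 pos [411.988 257.954 205.365] shift [  45.012   31.046 -143.365] turn [ 0.012  0.003 -0.001] toolz [ 0.003 -0.012 -1.   ] jaw [-0.2    0.98  -0.012] q [ 0.324  0.252  1.648 -0.013  1.242 -1.444] f [ 0.279 -0.367 -0.19 ] w -0.0029393748519629826
```

play_rows(plan=[[10,8,-20,0.006,0,0,-1],[10,7,-28,0.006,0,0,-1],[8,5,-28,0,0,0,-1],[5,2,-25,0,0,0,-1],[0,0,-12,0,0,0,-1]])

```text
time_s: 15.77
eef_pos: [445.7, 287.4, 88.3]
ee_rot: [0.004, -0.105, 0.994, 0.001]
force: [-0.2, 0.6, 0.0]
grip_width: -0.004
```

play_rows(plan=[[0,0,-5,0,0,0,-1],[0,0,0,0,0,0,-1]])

```text
time_s: 15.93
eef_pos: [443.8, 286.8, 79.3]
ee_rot: [0.001, -0.106, 0.994, 0.001]
force: [-0.3, 0.2, 0.1]
grip_width: -0.0
```

```bash
python3 - <<'E'
from h import *
go([457,289,62],[0,0.,-1],[-.199,.98,0])
E
```

```text
t 15.9333 pos [443.827 286.799  79.309] shift [ 13.173   2.201 -17.309] turn [-0.001  0.002 -0.011] toolz [ 0.002  0.001 -1.   ] jaw [-0.21   0.978  0.001] q [ 0.351  0.49   1.672  0.001  0.978 -1.431] f [-0.27   0.173  0.138] w -0.00037262555356458725
```

play_rows(plan=[[4,1,-8,0,0,-0.01,-1],[4,1,-7,0,0,0,-1],[4,1,-2,0,0,0,-1],[0,0,0,0,0,0,-1]])

```text
time_s: 16.27
eef_pos: [457.9, 290.2, 63.0]
ee_rot: [0.003, -0.1, 0.995, 0.001]
force: [-0.7, 0.3, -0.2]
grip_width: 0.003
```

```bash
python3 - <<'E'
from h import *
go([514.5,300.5,62],[0,0.,-1],[-.199,.98,0])
E
```

```text
t 16.2667 pos [457.866 290.214  62.954] shift [56.634 10.286 -0.954] turn [-0.002  0.005 -0.   ] toolz [ 0.005  0.002 -1.   ] jaw [-0.199  0.98   0.001] q [ 0.348  0.538  1.644  0.001  0.954 -1.423] f [-0.676  0.328 -0.188] w 0.0029999021648736564
```

Pushing along the box's +x axis.

play_rows(plan=[[6,1.2,0,0,0,0,-1],[6,1.2,0,0,0,0,-1],[6,1.2,0,0,0,0,-1],[5,1,0,0,0,0,-1]])

```text
time_s: 16.6
eef_pos: [482.7, 295.2, 64.4]
ee_rot: [0.003, -0.1, 0.995, 0.001]
force: [-2.2, -1.4, 2.5]
grip_width: 0.003
```

play_rows(plan=[[5,1,0,0,0,0,-1],[5,1,0,0,0,0,-1],[5,1,0,0,0,0,-1]])

```text
time_s: 16.85
eef_pos: [499.5, 298.6, 64.9]
ee_rot: [0.003, -0.1, 0.995, 0.001]
force: [-1.5, 0.3, 1.5]
grip_width: -0.003
```

```bash
python3 - <<'E'
from h import *
go([514.5,300.5,62],[0,0.,-1],[-.199,.98,0])
E
```

```text
t 16.85 pos [499.483 298.59   64.916] shift [15.017  1.91  -2.916] turn [-0.003  0.005 -0.   ] toolz [ 0.005  0.003 -1.   ] jaw [-0.199  0.98   0.002] q [ 0.337  0.607  1.515  0.001  1.013 -1.435] f [-1.54   0.322  1.544] w -0.003072051350863724
```

play_rows(plan=[[4,0.7,-1,0,0,0,-1],[4,0.7,-1,0,0,0,-1],[3,0.5,-1,0,0,0,-1],[1,0.1,0,0,0,0,-1]])

```text
time_s: 17.18
eef_pos: [513.8, 301.1, 61.6]
ee_rot: [0.003, -0.1, 0.995, 0.001]
force: [-2.2, -0.0, 0.2]
grip_width: -0.0
```

```bash
cat > tog.py <<'E'
from h import *
def tog():
    a=cap('scene')
    P=np.array([514.,300.4,30]);d=np.array([.98,.199,0])
    for th in (-.5,.2,.3,.4,.5): print(th,proj(a,P+39*1.13*(np.sin(th)*d+np.cos(th)*np.array([0,0,1]))).round(1),end=' ')
    u,v=proj(a,P+[0,0,40]).astype(int)
    g=cv2.cvtColor(a['img'],cv2.COLOR_BGR2GRAY)[v-15:v+16,u-20:u+24];print(u-20,v-15);return a
E
python3 - <<'E'
from tog import *
go([514.5,300.5,62],[0,0.,-1],[-.199,.98,0])
E
```

```text
t 17.1833 pos [513.793 301.079  61.588] shift [ 0.707 -0.579  0.412] turn [-0.003  0.006 -0.   ] toolz [ 0.006  0.003 -1.   ] jaw [-0.199  0.98   0.002] q [ 0.333  0.637  1.473  0.001  1.025 -1.439] f [-2.231 -0.029  0.164] w -0.00036455575586381416
```

play_rows(plan=[[1.5,0.2,0,0,0,0,-1]])

```text
time_s: 17.27
eef_pos: [515.2, 301.3, 61.3]
ee_rot: [0.003, -0.1, 0.995, 0.001]
force: [-1.9, 1.1, -0.1]
grip_width: 0.005
```

play_rows(plan=[[1.5,0.2,0,0,0,0,-1]])

```text
time_s: 17.35
eef_pos: [516.1, 301.5, 60.9]
ee_rot: [0.002, -0.1, 0.995, 0.001]
force: [-6.7, -0.8, 2.4]
grip_width: -0.005
```

The force rose to 6.7 N, so the toggle is at its stop. I back off and check.

play_rows(plan=[[-8,-1.5,0,0,0,0,-1],[-20,-4,0,0,0,0,-1],[-25,-5,5,0,0,0,-1],[-20,-5,25,0,0,0,-1],[-15,-5,35,0,0,0,-1]])

```text
time_s: 17.77
eef_pos: [425.3, 278.9, 121.0]
ee_rot: [-0.002, -0.099, 0.995, -0.0]
force: [0.8, -0.1, 0.3]
grip_width: 0.0
```

play_rows(plan=[[-15,0,38,0,0,0,-1],[-25,0,30,0,0,0,-1],[-25,0,30,0,0,0,-1],[-10,0,15,0,0,0,-1],[0,0,0,0,0,0,-1]])

```text
time_s: 18.18
eef_pos: [346.6, 278.2, 245.1]
ee_rot: [0.005, -0.099, 0.995, 0.001]
force: [0.6, 0.0, -0.2]
grip_width: -0.001
```

```bash
python3 - <<'E'
from h import *
import pickle
s=sense();print(s['eef_pos'],s['time_s'],s['force'])
a0,b0=pickle.load(open('c0.pkl','rb'))
a=cap('scene','fs.png');b=cap('top','ft.png');pickle.dump((a,b),open('cf.pkl','wb'))
P=np.array([514.,300.4,30]);d=np.array([.98,.199,0])
for n,c0,c in(('scene',a0,a),('top',b0,b)):
    u,v=proj(c,P+[0,0,25]).astype(int)
    g0=cv2.cvtColor(c0['img'],cv2.COLOR_BGR2GRAY).astype(int);g1=cv2.cvtColor(c['img'],cv2.COLOR_BGR2GRAY).astype(int)
    D=(g1-g0)[v-25:v+25,u-25:u+25]
    for th in (-.5,.35,.4,.5): print(n,th,proj(c,P+45*(np.sin(th)*d+np.cos(th)*np.array([0,0,1]))).round(1),end=' ')
    print()
    for sg in(1,-1):
        k,l,st,ce=cv2.connectedComponentsWithStats((sg*D>25).astype(np.uint8))
        for i in range(1,k):
            if st[i,4]>6: print(n,'brighter' if sg>0 else 'darker',st[i,:]+[u-25,v-25,0,0,0],ce[i]+[u-25,v-25])
# overall change map
for n,c0,c in(('scene',a0,a),('top',b0,b)):
    D=cv2.absdiff(cv2.GaussianBlur(c0['img'],(5,5),0),cv2.GaussianBlur(c['img'],(5,5),0)).max(2)
    k,l,st,ce=cv2.connectedComponentsWithStats((D>35).astype(np.uint8))
    for i in range(1,k):
        if st[i,4]>15: print(n,st[i])
E
```

```text
[346.585 278.244 245.088] 18.1833 [ 0.598  0.022 -0.208]
scene -0.5 [317.1 166.8] scene 0.35 [329.2 169.1] scene 0.4 [329.9 169.5] scene 0.5 [331.2 170.5] 
scene brighter [314 165   9  15  43] [318.581 172.233]
scene darker [323 169  10  12  50] [327.36 174.52]
top -0.5 [189.9 250.8] top 0.35 [186.8 236.3] top 0.4 [186.7 235.5] top 0.5 [186.6 234. ] 
top brighter [187 244   7  10  44] [190.068 248.75 ]
top darker [184 231   9  12  58] [187.707 236.155]
scene [ 102    0   35   70 2003]
scene [ 139    0   32   69 1947]
scene [212   0  63  22 805]
scene [258   5  43  58 818]
scene [255  47  31  51 769]
scene [93 73  9 10 37]
scene [105  72  17   5  62]
scene [128  72  23  24 241]
scene [159  76  24  13 122]
scene [168  87   8   5  20]
scene [138  91  26  19 223]
scene [140  98  32  23 226]
scene [ 88 101  12   4  35]
scene [106 100  26   6  74]
scene [ 77 104  26  42 422]
scene [101 104  38  41 694]
scene [ 92 106   6   5  16]
scene [261 155  11  53 429]
scene [315 166   8  14  51]
scene [324 169   9  12  53]
scene [210 236   6   9  37]
scene [217 236   6   7  30]
scene [ 81 255  62  41 735]
top [284 220  11  19 171]
top [436 229  37  10 248]
top [184 231   8  11  52]
top [475 231  17  10 145]
top [187 245   6   9  39]
top [ 153  289   56  131 3408]
top [  95  317   68   88 1397]
top [102 319  50  33 803]
top [   0  321  116   99 4003]
top [152 386  15  12  80]
top [120 400  38  12 302]
top [118 410  10  10  53]
```

```bash
python3 - <<'E'
from h import *
ctrl.finish_job();s=sense();print(s['time_s'],s['force'])
E
```

```text
the job is handed in; nothing more can be done
the job is handed in; nothing more can be done
```

I did the three steps in the order you asked and handed the job in at about 18 s of the 67 s allowed. No verdict is reported.

- **Wand:** I lifted it by the cap and lowered it into the cup until it touched the floor (12.5 N at contact), then let go. Pictures before and after release show it upright, with its height matching a wand on the cup floor to about 1–2 mm. My earlier estimate of the foot's height came out about 4 mm higher; I took that as measuring error.
- **Knob:** I turned it clockwise and released it. It stays over at about 0.91 rad, where locked is above 0.7.
- **Toggle:** I pushed it to the stop on the green side; the force rose to 6.7 N there, against about 2 N while it was moving. By image change the top camera puts it at full on (about 1.0). The scene camera reads slightly less, about 0.92, but both are above the 0.85 needed.
- **Bystanders:** the before/after comparison of the scene and top pictures shows no change at the bystanders. In the last top picture the arm covered the glasses case, so that one rests on the scene view alone.

The arm was clear of everything at hand-in.

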